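# Lid on and clips shut: make the loaded slow cooker ready to carry

## Task

The slow cooker is loaded. Take its glass lid from the lid rest and lower it into place on the cooker without dropping it, so that it lies level all round on the rim; then push both side clips fully home over the lid so that it is locked on for carrying. Leave the salt shaker, spice jar, teaspoon and mug where they stand.

Things in the scene. Friction and masses are not known exactly. Their poses are not given: they have to be found in the camera images.
- lid: Glass lid, 178 mm over its rolled steel edge, 0.25-0.4 kg; starts on a wooden lid rest with steel wires, leaning 30 deg from level, upper face towards the robot's left. Origin: centre of the face that rests on the cooker's rim; z out of the upper face, x along the bar handle, up the slope. A tapered plug, 150 mm across (140 at its foot), reaches 8 mm below. Being round, any turn about z fits.
- lid_handle (a point): Centre of the black bar handle, 37 mm above the lid's seat face along the lid's z and 22 mm above the glass; axes as the lid's, so at the start z leans 30 deg from vertical, to the robot and its left. The bar is 56 mm along x, 24 mm along y, 26 mm along z. Grip it across the 24 mm, fingers pointing along -z.
- lid_rest: Stand that holds the lid at the start: wooden foot 150 x 92 x 10 mm with two bent steel wires under the lid and two prongs at its lower edge, up to 100 mm tall, fixed; origin at the centre of its underside, x towards the higher end. The lid lifts off it freely along its own z.
- cooker_seat (a point): Centre of the slow cooker's rim, 110 mm above the worktop; the lid is home when its handle centre is 37 mm straight above. Round steel pot 184 mm across, white stoneware insert with a 156 mm opening, onions and garlic inside below the rim; heavy, does not move. z up, x from the front (black panel with dial) to the back, y to the left clip; the other clip is at -y.
- left_clip_pad (a point): Point on the ribbed outer face of the left clip (cooker's +y end): grey plastic arm 62 mm wide, 77 mm long, with a steel hook on top pointing inwards; the point is 60 mm along the arm from its hinge. Hinge along the cooker's x, 101 mm out from its centre and 60 mm below the rim. Shut, the arm is upright, this point 104 mm out and level with the rim; a small lip above leans out to 110 mm.
- right_clip_pad (a point): The same point of the right clip, which is a mirror image of the left one, at the cooker's -y end.
- left_clip (a joint): Angle of the left clip, rad: 0 fully home (sprung hook snapped behind the lid's rolled edge), growing as it leans outwards, to 0.8; starts leaning out by 0.45 to 0.7, stays where it is left. Closes when its outer face is pushed towards the cooker: 1 to 2 N at the pad, then about 5 N to snap over the edge in the last 0.15 rad; stops hard at 0.
- right_clip (a joint): The same for the right clip.
- salt_shaker: White and grey salt shaker, 44 mm wide, 90 mm tall; origin at the centre of its underside. To be left alone.
- spice_jar: Glass spice jar with a yellow cap, 42 mm wide, 96 mm tall; origin at the centre of its underside. To be left alone.
- teaspoon: Steel teaspoon, 137 mm long, lying flat between cooker and lid rest; origin at the middle of its underside. To be left alone.
- mug: Striped mug, 86 mm across, 120 mm with its handle, 90 mm tall; origin at the centre of its underside. To be left alone.

How it is judged (in metres and radians):
On the way, in this order (a step that is already met when the one before it is completed fails the run):
1. the lid lies level on the cooker's rim (horizontal distance between lid_handle and cooker_seat below 0.006 m and z of lid_handle in the frame of cooker_seat below 0.04 m and angle between lid_handle's own z axis and vertical below 0.035 rad), for 0.2 s.
2. both clips are home (value of joint each of left_clip, right_clip below 0.05 rad), for 0.2 s.
At the end, for the whole second after the job is handed in: The lid lies on the cooker's rim: handle centre within 6 mm of the cooker's centre line, its seat face within about 3 mm of the rim, level within 2 degrees; both clips are within 0.05 rad of fully home (all of step 1 and all of step 2 and z of lid_handle in the frame of cooker_seat above 0.033 m); the robot touches nothing.
It fails at once if the lid is let go over the cooker while it is still more than about 7 mm above its seat (contact force between the fingers and lid below 0.2 N and horizontal distance between lid_handle and cooker_seat below 0.08 m and z of lid_handle in the frame of cooker_seat above 0.044 m).
It fails at once if a bystander is shifted by more than 30 mm (distance of any of salt_shaker, spice_jar, teaspoon, mug from where it was at the start of the episode above 0.03 m).
It also fails if it takes over 58 s, if anything falls off the work surface, if the arm or the gripper's body presses on something with over 40 N, if the wrist force passes 120 N, or if a joint passes its speed limit or range.

## Robot

A 6-joint arm with a two-finger parallel gripper is mounted at the origin on a cart in front of the work surface, level with it; the furniture and walls round the work are solid. World frame = base frame: x ahead of the robot, y to its left, z up, the work surface at z = 0. Lengths are in m, angles in degrees, forces in N, time in s.
With the tool pointing down it reaches from about 0.375 to 0.9 m from the base axis. Payload 3.1 kg.
Tool frame: the origin (TCP) lies at the very end of the fingers, on their centre line; the grasp point (between the pads) lies 19 mm behind it; z points along the fingers, y is the line along which they close (so a half turn about z gives the same grasp; the last joint's range is limited). The gripper opens to 87 mm and grips with 3 to 60 N. Pads are 19 mm wide; open, the fingers measure 117 mm over their backs; the gripper's body (75 mm by 190 mm) begins 51 mm behind the grasp point.
Start: joints at [63.283, 30.224, 82.088, -0, 67.689, -10.227], TCP at [0.177, 0.599, 0.223] pointing down, gripper open.
Joint ranges: [-176.69, 176.69], [-43.24, 126.21], [12.49, 139.97], [-82, 262], [0, 151.66], [-163.58, 163.58]. Speed limits (degrees/s): [159.86, 159.86, 180, 180, 180, 180].

## Interface

Orientations are given as a 3x3 rotation matrix whose columns are the frame's x, y, z axes.
In Python, from rig import bot, imaging gives the robot as it stands.
- The arm moves only by the tool drive_tool, never from a script. Its argument "deltas" is text: rows parted by semicolons, each of 5 numbers parted by spaces: the finger opening in mm, from 0 to 87, then the shift along the world's x, y, z in mm, then the turn about the world's z in rad. In form: jaw dx dy dz twist; .... A call has 1 to 12 rows; each row is the pose to reach, as a shift and turn from the pose commanded when the call began; what a row does not reach only later rows make up. A row lasts 1/10 s, in which the tool goes at most 50 mm and 8.59 degrees, less where a joint would pass 70% of its speed; a pose out of reach is approached as far as the arm can. A call with a gripper value outside its range is refused whole. The fingers move at their own pace and stop on an object; the grip force is fixed at half the most. Time passes only in rows, so rows that repeat a pose let the fingers close. It gives the time, the measured TCP pose, the force, the opening and the grip force at its end, in the units of the state.
- bot.read_state(): the state, without advancing time (a new reading comes with each control period).
- imaging.capture(name): name is "side" or "top"; returns the picture (400x640x3 uint8, red, green, blue); there is no depth.
- imaging.camera_model(name): a dict with "fx", "fy", "cx", "cy" (pixels), "T" (4x4, takes a point from camera to world coordinates). Camera axes: x right, y down, z forward; pixel columns grow to the right and rows downward; lengths in m; the calibration is good to about 2 mm. A picture is of the moment at which its call begins. camera_model takes no time and is no camera call.
- bot.hand_in(): hands the job in; it is judged then, once.
The state is a dict: "time_s": time; "joint_positions": joint angles; "qvel": joint speeds; "tau": joint torques, N m; "position": TCP position; "tcp_rot": TCP orientation; "force": force on the tool from outside, world axes, zero at the start; "moment": the same for the moment, N m; "opening": opening from 0.0 (shut) to 1.0 (fully open); "grasp_force": force on a finger pad.
Only numpy, scipy, OpenCV 4.12 (cv2) and the standard library are available. Lean on these libraries where they do the work, as an engineer would, in place of code of your own. Each camera call takes 0.05 s, during which the arm holds its last target. There are 200 camera calls.

## Working session

There is one attempt and no reset: what is moved stays moved. The work goes in short steps, Python scripts to look and compute and a tool call to move; the robot and the scene stay as the last step left them, time stands still between calls to the robot, and variables do not carry over. Pictures are saved under pics/ and viewed, at most 10 in all, crops included, and the job is handed in when it is done.

Besides the shell and the picture viewer there is one more tool, called after ">>>" as name(argument=value, ...) on one line, values as JSON. drive_tool: Moves the arm, as the interface text tells. Its arguments: {"type":"object","properties":{"deltas":{"type":"string"}},"required":["deltas"]}

```bash
mkdir -p pics; ls
python3 - <<'E'
from rig import bot, imaging
import cv2,numpy as np
s=bot.read_state();print(s['time_s'],s['position'],np.round(s['tcp_rot'],3).tolist(),s['opening'])
for n in("side","top"):
    im=imaging.capture(n);cv2.imwrite(f"pics/{n}0.png",im[:,:,::-1]);m=imaging.camera_model(n)
    print(n,m['fx'],m['fy'],m['cx'],m['cy'],np.round(m['T'],3).tolist())
E
```

```text
pics
0.0 [0.17706061 0.5986228  0.22156201] [[-0.959, 0.284, -0.001], [0.284, 0.959, -0.002], [0.0, -0.002, -1.0]] 0.998678533701484
side 382.488801580598 382.488801580598 322.75828889443227 199.98759746889777 [[0.975, -0.146, 0.169, 0.405], [-0.223, -0.627, 0.746, -0.59], [-0.003, -0.765, -0.644, 0.76], [0.0, 0.0, 0.0, 1.0]]
top 435.7491793746696 435.7491793746696 320.3452411602928 200.45867714717997 [[-0.008, -0.999, 0.043, 0.52], [-1.0, 0.007, -0.019, 0.188], [0.019, -0.043, -0.999, 1.199], [0.0, 0.0, 0.0, 1.0]]
```

View pics/side0.png

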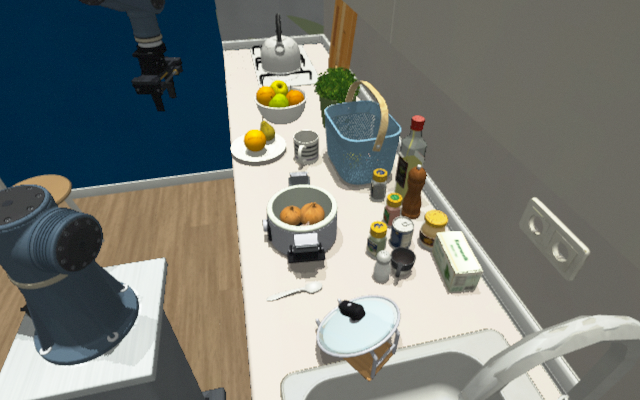

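View pics/top0.png

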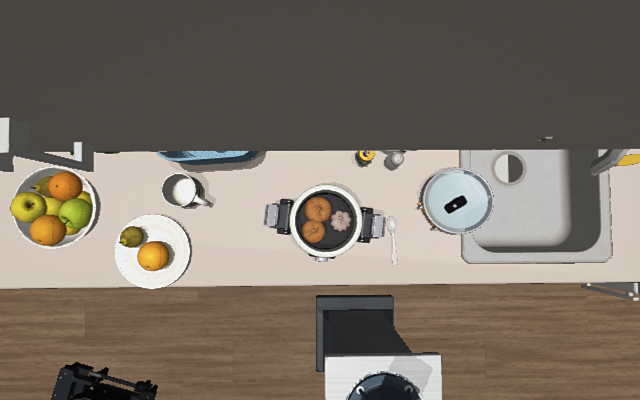

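The top view shows the cooker at about (326,221) with its left clip at (275,215) and right clip at (375,224). The lid is at (457,201) with its handle at (456,204). The spoon is at (392,240), the salt shaker at (395,158) and the mug at (183,190). The side view shows the handle at (351,310) and the cooker at (302,215).

```bash
cat > h.py <<'E'
import cv2,numpy as np
from rig import bot,imaging
def ray(n,u,v):
    m=imaging.camera_model(n);T=np.array(m['T'])
    return T[:3,3],T[:3,:3]@np.array([(u-m['cx'])/m['fx'],(v-m['cy'])/m['fy'],1])
def onz(n,u,v,z):
    o,d=ray(n,u,v);return o+d*(z-o[2])/d[2]
def tri(p,q):
    (a,d),(b,e)=ray('top',*p),ray('side',*q);A=np.c_[d,-e]
    s=np.linalg.lstsq(A,b-a,rcond=None)[0];x,y=a+d*s[0],b+e*s[1]
    return (x+y)/2,np.linalg.norm(x-y)
E
python3 - <<'E'
import cv2,numpy as np
t=cv2.imread('pics/top0.png');s=cv2.imread('pics/side0.png')
a=cv2.resize(t[170:270,250:410],None,fx=5,fy=5,interpolation=cv2.INTER_CUBIC)[:300*2]
cv2.imwrite('pics/a.png',a)
b=cv2.resize(t[160:240,415:500],(425,400),interpolation=cv2.INTER_CUBIC)
c=cv2.resize(s[285:365,310:385],(375,400),interpolation=cv2.INTER_CUBIC)
cv2.imwrite('pics/b.png',np.hstack([b,c]))
E
```

```text
(no output)
```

View pics/a.png

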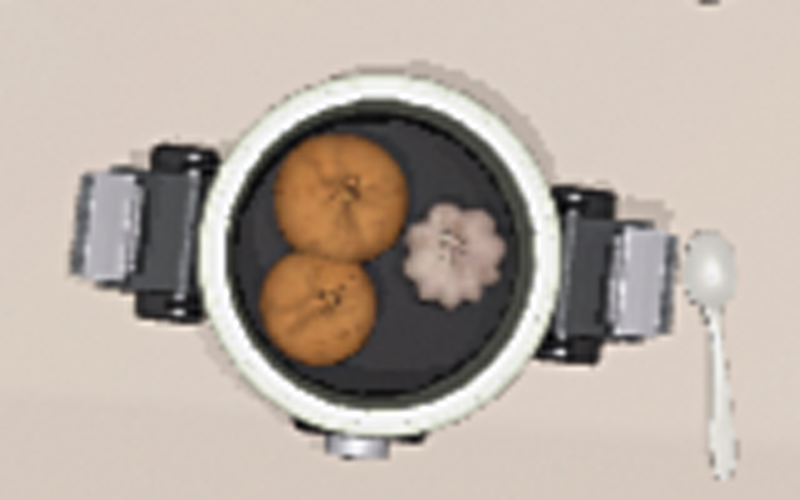

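View pics/b.png

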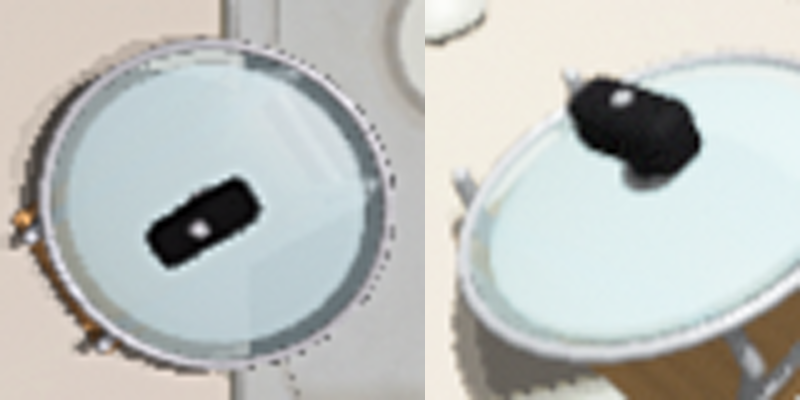

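The crops show the cooker's white rim ring, dark inside, with its clips leaning out left and right. The handle's steel screw is at top (455.0,205.8) and side (349.4,304.4), and the prongs are at the lid's lower left.

Run:
```python
from h import *
t=cv2.imread('pics/top0.png');s=cv2.imread('pics/side0.png')
m=((t.min(2)>222)).astype('uint8');m[:,:285]=0;m[:,370:]=0;m[:180]=0;m[262:]=0
c=max(cv2.findContours(m,0,1)[0],key=cv2.contourArea)
for nm,p in(('hull',cv2.convexHull(c)),):
    e=cv2.fitEllipse(p);print(e,onz('top',*e[0],.11),'diam',[x*(1.199-.11)/435.7 for x in e[1]])
P,g=tri((455,205.8),(349.4,304.4));print('screw',P,g)
m=(t.max(2)<45).astype('uint8');w=np.zeros_like(m);w[190:220,440:472]=m[190:220,440:472]
c=max(cv2.findContours(w,0,1)[0],key=cv2.contourArea);r=cv2.minAreaRect(c);print(r)
b=cv2.boxPoints(r);l=b[1]-b[0] if np.linalg.norm(b[1]-b[0])>np.linalg.norm(b[2]-b[1]) else b[2]-b[1]
q=[onz('top',*(np.array(r[0])+k*l/2),P[2]+k2) for k,k2 in((-1,0),(1,0))]
print('top mid',onz('top',*r[0],P[2]),'ang of bar',np.degrees(np.arctan2(*(q[1]-q[0])[[1,0]])))
# clip line: gray pads centres
for u,v in((271,216),(380,226)): print(onz('top',u,v,.11))
# lid edge ellipse centre
```

```text
((325.4635925292969, 220.62408447265625), (69.72854614257812, 70.1060791015625), 86.30270385742188) [0.51660204 0.1549881  0.11      ] diam [0.17428135586244567, 0.1752249716355326]
screw [ 0.55214127 -0.16901567  0.11801273] 0.0024616035424196692
((455.0293884277344, 203.88235473632812), (9.432422637939453, 21.780319213867188), 59.036251068115234)
top mid [ 0.55572867 -0.16890935  0.11801273] ang of bar -59.81685061182554
[0.52924103 0.29074408 0.11      ]
[0.50203491 0.01856114 0.11      ]
```

Run:
```python
from h import *
t=cv2.imread('pics/top0.png')
# lid outline points read from crop b (x/5+415,y/5+160)
p=np.array([(45,200),(65,125),(120,65),(200,40),(300,70),(365,130),(388,200),(370,280),(310,345),(220,368),(140,350),(75,290)],float)/5+[415,160]
# iterate: points on tilted plane -> fit yaw by circle consistency
S=np.array([.5521,-.1690,.1180])
for yaw in(-65,-60,-55,-50,-45):
    a=np.radians(yaw);uz=np.array([-.5*np.cos(a),-.5*np.sin(a),.866]);C=S-.05*uz
    X=[]
    for u,v in p:
        o,d=ray('top',u,v);X.append(o+d*((C-o)@uz)/(d@uz))
    X=np.array(X);ux=np.array([.866*np.cos(a),.866*np.sin(a),.5]);uy=np.cross(uz,ux)
    q=np.c_[(X-C)@ux,(X-C)@uy].astype('float32')*1000
    e=cv2.fitEllipse(q);print(yaw,C.round(4),np.round(e[0],1),np.round(e[1],1),'handle',(S-.013*uz).round(4))
```

```text
-65 [ 0.5627 -0.1917  0.0747] [-2.2  2. ] [170.4 173.6] handle [ 0.5548 -0.1749  0.1067]
-60 [ 0.5646 -0.1907  0.0747] [-2.2 -0.3] [170.3 174.6] handle [ 0.5554 -0.1746  0.1067]
-55 [ 0.5664 -0.1895  0.0747] [-2.3 -2.6] [170.  176.2] handle [ 0.5558 -0.1743  0.1067]
-50 [ 0.5682 -0.1882  0.0747] [-2.6 -5. ] [169.5 178. ] handle [ 0.5563 -0.174   0.1067]
-45 [ 0.5698 -0.1867  0.0747] [-3.2 -7.3] [169.1 180.1] handle [ 0.5567 -0.1736  0.1067]
```

>>> drive_tool(deltas="87 20 -45 0 -0.05; 87 40 -90 0 -0.1; 87 60 -135 0 -0.15; 87 85 -180 0 -0.2; 87 105 -225 0 -0.25; 87 130 -270 0 -0.3; 87 150 -315 0 -0.35; 87 175 -360 0 -0.4; 87 195 -405 0 -0.45; 87 220 -450 0 -0.5; 87 240 -495 0 -0.55; 87 265 -540 0 -0.6")

```text
time_s: 1.3
position: [0.4402, 0.0611, 0.2224]
tcp_rot: [[-0.629, 0.777, -0.001], [0.777, 0.629, 0.0], [0.001, -0.0, -1.0]]
force: [0.7, 0.3, 0.0]
opening: 1.0
grasp_force: 0.0
```

>>> drive_tool(deltas="87 22 -45 0 -0.03; 87 44 -90 0 -0.05; 87 66 -135 0 -0.08; 87 90 -180 0 -0.1; 87 113 -225 0 -0.1; 87 113 -233 0 -0.1; 87 113 -233 -20 -0.1; 87 113 -233 -40 -0.1; 87 113 -233 -40 -0.1; 87 113 -233 -40 -0.1")

```text
time_s: 2.3
position: [0.5527, -0.1693, 0.1823]
tcp_rot: [[-0.551, 0.835, -0.001], [0.835, 0.551, 0.001], [0.002, -0.001, -1.0]]
force: [-0.5, 0.5, 0.7]
opening: 1.0
grasp_force: 0.0
```

Run:
```python
from h import *
s=bot.read_state();print(s['time_s'],s['position'],np.round(s['tcp_rot'],3).tolist(),s['force'])
t=imaging.capture('top')[:,:,::-1];d=imaging.capture('side')[:,:,::-1]
b=cv2.resize(t[160:240,415:500],(425,400),interpolation=cv2.INTER_CUBIC)
c=cv2.resize(d[265:365,300:394],(375,400),interpolation=cv2.INTER_CUBIC)
cv2.imwrite('pics/c.png',np.hstack([b,c]))
```

```text
2.3 [ 0.55273525 -0.16926159  0.18230273] [[-0.551, 0.835, -0.001], [0.835, 0.551, 0.001], [0.002, -0.001, -1.0]] [-0.48056958  0.53588254  0.68228444]
```

View pics/c.png

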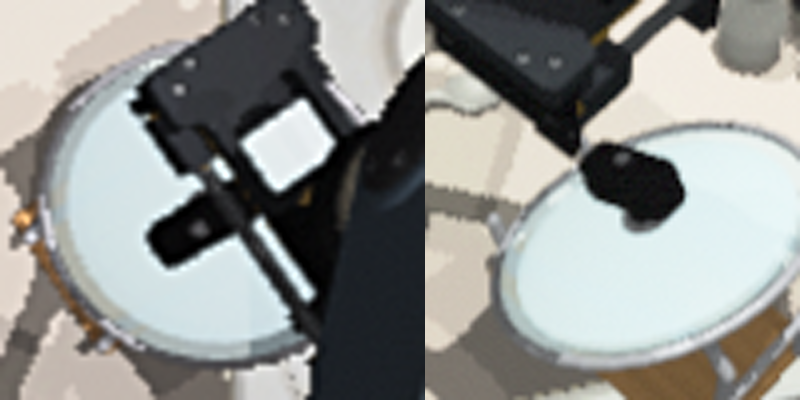

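The picture shows the open jaws above and square to the bar, as measured. I'll descend and grip.

>>> drive_tool(deltas="87 3 -5 -25 0; 87 3 -5 -50 0; 87 3 -5 -70 0; 87 3 -5 -80 0; 87 3 -5 -89 0; 87 3 -5 -89 0; 60 3 -5 -89 0; 40 3 -5 -89 0; 30 3 -5 -89 0; 24 3 -5 -89 0; 18 3 -5 -89 0; 15 3 -5 -89 0")

```text
time_s: 3.6
position: [0.5563, -0.175, 0.0937]
tcp_rot: [[-0.551, 0.835, 0.0], [0.835, 0.551, -0.0], [-0.0, 0.0, -1.0]]
force: [-1.1, 0.1, -0.3]
opening: 0.536
grasp_force: 0.0
```

>>> drive_tool(deltas="10 0 0 0 0; 10 0 0 0 0; 10 0 0 0 0; 10 0 0 0 0; 10 0 0 0 0")

```text
time_s: 4.1
position: [0.5566, -0.1747, 0.0936]
tcp_rot: [[-0.55, 0.835, 0.001], [0.835, 0.55, 0.0], [0.0, 0.001, -1.0]]
force: [1.2, 1.5, 0.8]
opening: 0.272
grasp_force: 30.0
```

>>> drive_tool(deltas="10 -2 3 6 0; 10 -4 6 12 0; 10 -6 10 20 0; 10 -10 15 31 0; 10 -14 21 43 0; 10 -18 27 56 0; 10 -22 34 70 0; 10 -25 40 85 0; 10 -28 46 100 0; 10 -30 50 115 0; 10 -30 50 120 0; 10 -30 50 120 0")

```text
time_s: 5.3
position: [0.527, -0.1251, 0.215]
tcp_rot: [[-0.551, 0.835, 0.003], [0.835, 0.551, -0.001], [-0.003, 0.002, -1.0]]
force: [0.3, -0.5, -4.2]
opening: 0.274
grasp_force: 30.0
```

Run:
```python
from h import *
s=bot.read_state();print(s['time_s'],s['position'],s['force'],s['opening'],s['grasp_force'])
t=imaging.capture('top')[:,:,::-1];d=imaging.capture('side')[:,:,::-1]
b=cv2.resize(t[150:250,380:500],(480,400),interpolation=cv2.INTER_CUBIC)
c=cv2.resize(d[240:360,280:376],(320,400),interpolation=cv2.INTER_CUBIC)
cv2.imwrite('pics/d.png',np.hstack([b,c]))
```

```text
5.3 [ 0.52695647 -0.12508258  0.21498893] [ 0.31890455 -0.54593251 -4.15376751] 0.2744616760893016 29.990289760753512
```

View pics/d.png

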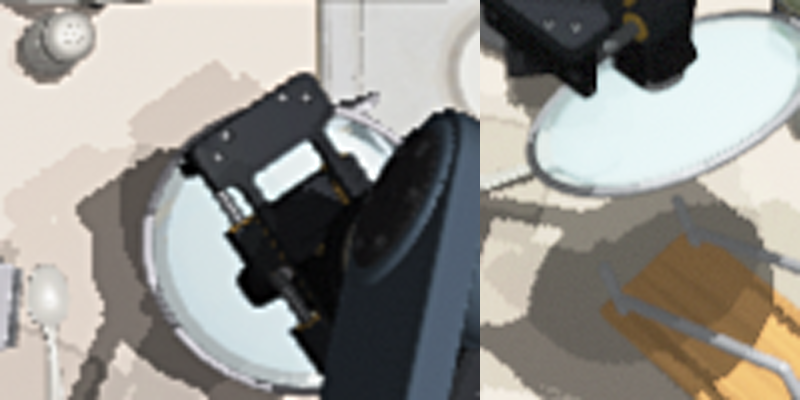

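The lid hangs in the jaws, still about 30 deg tilted, and is clear of the rest. I'll carry it to just above the pivot start point.

>>> drive_tool(deltas="10 -2 10 10 0; 10 -4 35 20 0; 10 -7 65 20 0; 10 -10 95 20 0; 10 -13 130 20 0; 10 -16 165 20 0; 10 -19 200 20 0; 10 -22 235 20 0; 10 -25 270 15 0; 10 -27 295 5 0; 10 -27 305 -15 0; 10 -27 305 -20 0")

```text
time_s: 6.6
position: [0.4971, 0.1817, 0.1918]
tcp_rot: [[-0.553, 0.833, -0.005], [0.833, 0.553, -0.0], [0.002, -0.004, -1.0]]
force: [-0.5, -0.3, -2.7]
opening: 0.273
grasp_force: 30.0
```

>>> drive_tool(deltas="10 0 0 0 0; 10 0 0 0 0")

```text
time_s: 6.8
position: [0.4996, 0.1795, 0.1939]
tcp_rot: [[-0.55, 0.835, 0.0], [0.835, 0.55, -0.0], [-0.0, 0.0, -1.0]]
force: [-0.1, -0.7, -2.0]
opening: 0.269
grasp_force: 30.0
```

Run:
```python
from h import *
s=bot.read_state();print(s['time_s'],s['position'],s['force'],s['opening'],s['grasp_force'])
t=imaging.capture('top')[:,:,::-1];d=imaging.capture('side')[:,:,::-1]
b=cv2.resize(t[170:270,260:380],(480,400),interpolation=cv2.INTER_CUBIC)
c=cv2.resize(d[160:270,250:354],(378,400),interpolation=cv2.INTER_CUBIC)[:,:320]
cv2.imwrite('pics/e.png',np.hstack([b,c]))
```

```text
6.8 [0.49963661 0.17946971 0.19394665] [-0.13782866 -0.68945051 -2.03343725] 0.2688723842013183 29.990129289217293
```

View pics/e.png

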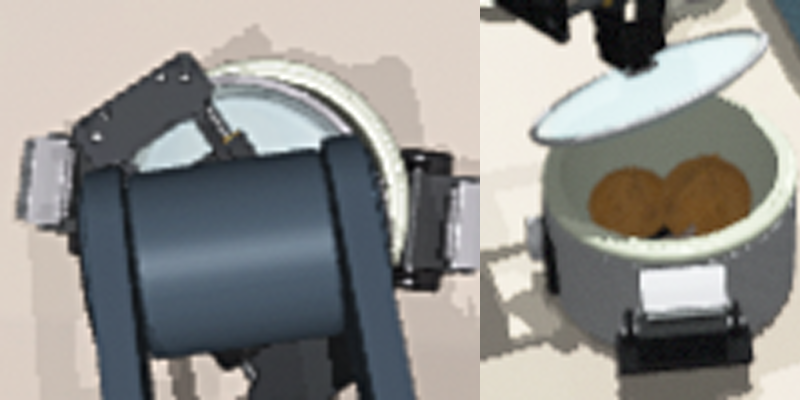

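The lid hovers tilted over the rim with its low edge at the front left. I'll lower it to contact.

>>> drive_tool(deltas="10 0 1 -5 0; 10 0 1 -10 0; 10 0 1 -14 0; 10 0 1 -17 0; 10 0 1 -17 0; 10 0 1 -17 0")

```text
time_s: 7.5
position: [0.4993, 0.1811, 0.1764]
tcp_rot: [[-0.551, 0.835, -0.0], [0.835, 0.551, -0.0], [0.0, -0.0, -1.0]]
force: [-0.3, 0.2, -3.1]
opening: 0.273
grasp_force: 30.0
```

>>> drive_tool(deltas="10 0 0 -2 0; 10 0 0 -4 0; 10 0 0 -5 0; 10 0 0 -5 0")

```text
time_s: 7.9
position: [0.4994, 0.1813, 0.172]
tcp_rot: [[-0.55, 0.835, 0.0], [0.835, 0.55, 0.0], [0.0, 0.001, -1.0]]
force: [-0.5, 0.3, 1.5]
opening: 0.275
grasp_force: 30.0
```

Contact came at the predicted height (TCP z about 0.173). Now I'll pivot about the low edge, first half.

>>> drive_tool(deltas="10 2 -3 -2 0; 10 4 -6 -4 0; 10 6 -9 -7 0; 10 7.5 -11.5 -10 0; 10 9 -14 -13 0; 10 10.5 -16.5 -16 0; 10 10.5 -16.5 -16 0")

```text
time_s: 8.6
position: [0.5103, 0.164, 0.1552]
tcp_rot: [[-0.55, 0.835, 0.0], [0.835, 0.55, -0.001], [-0.001, 0.0, -1.0]]
force: [-1.0, 0.7, -0.3]
opening: 0.272
grasp_force: 30.0
```

Run:
```python
from h import *
s=bot.read_state();print(s['time_s'],s['position'],s['force'],s['moment'],s['opening'],s['grasp_force'])
t=imaging.capture('top')[:,:,::-1];d=imaging.capture('side')[:,:,::-1]
c=cv2.resize(d[160:270,250:354],(567,600),interpolation=cv2.INTER_CUBIC)
cv2.imwrite('pics/f.png',c)
```

```text
8.6 [0.51030409 0.16395088 0.15518538] [-1.008005    0.68388629 -0.31710333] [ 0.3253921   0.15958858 -0.02340877] 0.27242764878976544 29.998987703584135
```

View pics/f.png

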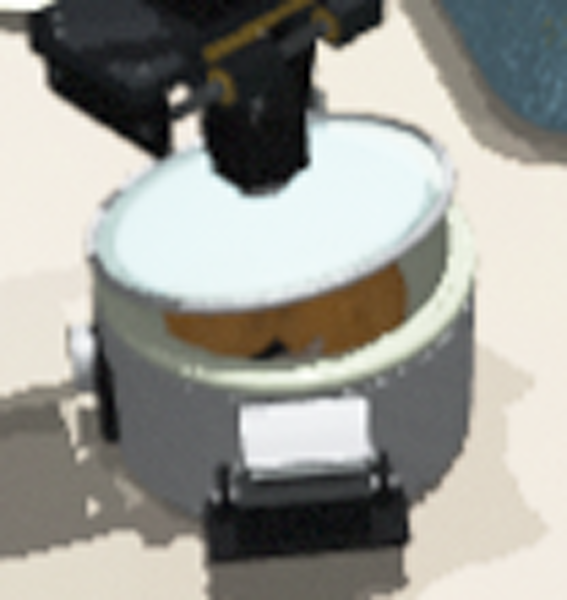

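The lid has pivoted to about half its tilt and its low edge sits on the rim at the front left. I'll continue to level.

>>> drive_tool(deltas="10 1.5 -2 -3 0; 10 3 -4.5 -7 0; 10 4 -6.5 -10 0; 10 5.5 -8.5 -14 0; 10 6.5 -10 -17 0; 10 7.5 -11.5 -20 0; 10 7.5 -11.5 -20 0")

```text
time_s: 9.4
position: [0.5186, 0.1528, 0.1354]
tcp_rot: [[-0.55, 0.835, 0.002], [0.835, 0.55, -0.0], [-0.001, 0.002, -1.0]]
force: [2.8, -1.2, 0.4]
opening: 0.272
grasp_force: 30.0
```

>>> drive_tool(deltas="10 0 0 -1 0; 10 0 0 -2 0; 10 0 0 -3 0; 10 0 0 -3 0")

```text
time_s: 9.8
position: [0.5189, 0.1526, 0.1347]
tcp_rot: [[-0.551, 0.834, 0.004], [0.834, 0.551, -0.001], [-0.003, 0.003, -1.0]]
force: [1.8, -2.3, 13.4]
opening: 0.269
grasp_force: 30.0
```

>>> drive_tool(deltas="10 0 0 -1 0; 10 0 0 -2 0; 10 0 0 -2 0")

```text
time_s: 10.1
position: [0.5189, 0.1527, 0.1347]
tcp_rot: [[-0.551, 0.834, 0.005], [0.834, 0.551, -0.001], [-0.004, 0.003, -1.0]]
force: [-2.3, -3.8, 27.3]
opening: 0.276
grasp_force: 30.0
```

Run:
```python
from h import *
s=bot.read_state();print(s['time_s'],s['position'],s['force'],s['moment'],s['opening'],s['grasp_force'])
d=imaging.capture('side')[:,:,::-1]
cv2.imwrite('pics/gfull.png',d)
c=cv2.resize(d[160:270,250:354],(567,600),interpolation=cv2.INTER_CUBIC)
cv2.imwrite('pics/g.png',c)
```

```text
10.1 [0.51888656 0.15265694 0.13470534] [-2.33218546 -3.75168606 27.2588829 ] [-0.50022062  0.6204358   0.05827961] 0.27567286021619475 30.014288623351604
```

View pics/g.png

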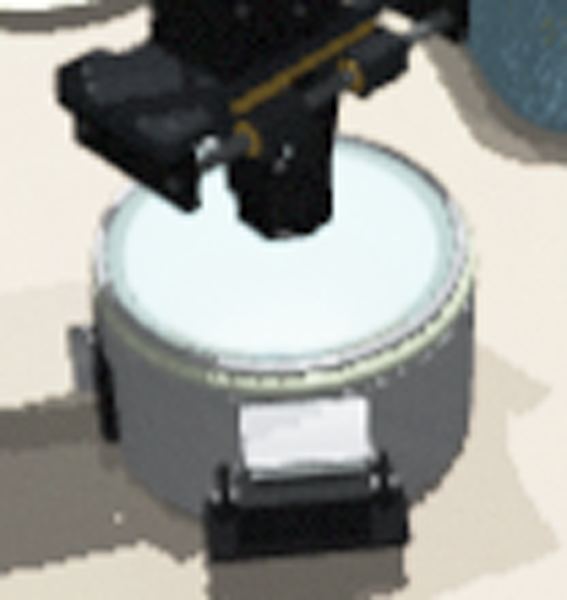

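The lid looks flat on the rim, with plug in and a stiff stop at the expected height. I'll ease the pressure, release, rise and check.

>>> drive_tool(deltas="10 0 0 2 0; 10 0 0 4 0; 10 0 0 4 0; 40 0 0 4 0; 60 0 0 4 0; 60 0 0 4 0; 60 0 0 20 0; 60 0 0 50 0; 60 0 0 90 0; 30 0 40 100 0; 0 0 80 100 0; 0 0 120 100 0")

```text
time_s: 11.35
position: [0.5162, 0.274, 0.2306]
tcp_rot: [[-0.55, 0.835, -0.002], [0.835, 0.55, -0.0], [0.001, -0.002, -1.0]]
force: [1.2, -0.6, 0.2]
opening: 0.501
grasp_force: 0.0
```

>>> drive_tool(deltas="0 0 45 0 -0.05; 0 0 80 0 -0.1; 0 0 80 0 -0.1; 0 0 80 0 -0.1")

```text
time_s: 11.75
position: [0.5156, 0.3533, 0.2293]
tcp_rot: [[-0.467, 0.884, -0.003], [0.884, 0.467, -0.002], [-0.0, -0.004, -1.0]]
force: [-0.3, -0.9, -0.8]
opening: 0.139
grasp_force: 0.0
```

Run:
```python
from h import *
s=bot.read_state();print(s['time_s'],s['position'],s['force'],s['opening'])
t=imaging.capture('top')[:,:,::-1];d=imaging.capture('side')[:,:,::-1]
cv2.imwrite('pics/topi.png',t);cv2.imwrite('pics/sidei.png',d)
b=cv2.resize(t[170:270,250:400],(600,400),interpolation=cv2.INTER_CUBIC)
c=cv2.resize(d[160:270,250:300+4],(200,400))
c=cv2.resize(d[160:270,250:354],(200*2,400),interpolation=cv2.INTER_CUBIC)
cv2.imwrite('pics/i.png',cv2.resize(np.hstack([b,c]),(800,320)))
```

```text
11.75 [0.51559108 0.3532788  0.22934764] [-0.26234771 -0.90610005 -0.77898577] 0.13876956196594076
```

View pics/i.png

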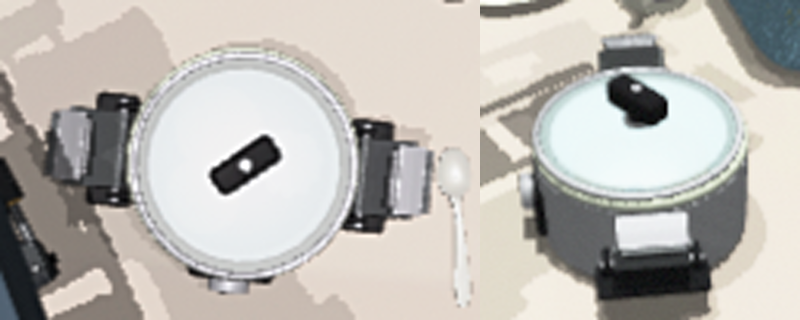

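The lid lies concentric on the cooker. The screw is at top about (326.9,221.9) and side about (300.4,190.2), and the clips, spoon and jars are undisturbed. I'll check the numbers and measure the clips.

Run:
```python
from h import *
t=cv2.imread('pics/topi.png');d=cv2.imread('pics/sidei.png')
def spot(im,u,v,r=3):
    w=cv2.cvtColor(im,6)[v-r:v+r+1,u-r:u+r+1].astype(float);w=np.clip(w-60,0,None);y,x=np.mgrid[v-r:v+r+1,u-r:u+r+1]
    return (x*w).sum()/w.sum(),(y*w).sum()/w.sum()
p=spot(t,327,222,2);q=spot(d,300,190,2);P,g=tri(p,q);print('screw',p,q,P,g,'dist from centre mm',1000*(P-[.5166,.155,.16]),'top only',onz('top',*p,.16))
# clip outer extremes in top view (crop scale 3.2): left pad tip x45..90, right 390..432
for n,u,v in(('Lout',45,145),('Lin',90,142),('Rin',392,178),('Rout',432,182)):
    print(n,onz('top',250+u/3.2,170+v/3.2,.115).round(4))
```

```text
screw (np.float64(326.2987654320988), np.float64(221.23012345679012)) (np.float64(300.46132848043675), np.float64(189.54777070063693)) [0.51586371 0.15453357 0.16245262] 0.001135100403968996 dist from centre mm [-0.73629485 -0.46642962  2.45262134] top only [0.51529161 0.15453761 0.16      ]
Lout [0.531  0.3074 0.115 ]
Lin [0.5331 0.2726 0.115 ]
Rin [0.5032 0.0381 0.115 ]
Rout [0.4998 0.0069 0.115 ]
```

>>> drive_tool(deltas="0 10 -5 0 -0.1; 0 19 -15 0 -0.2; 0 19 -18 -30 -0.3; 0 19 -18 -60 -0.38; 0 19 -18 -90 -0.38; 0 19 -18 -115 -0.38; 0 19 -18 -129 -0.38; 0 19 -18 -129 -0.38; 0 19 -18 -129 -0.38")

```text
time_s: 12.75
position: [0.537, 0.3346, 0.1022]
tcp_rot: [[-0.102, 0.995, 0.001], [0.995, 0.102, 0.0], [0.0, 0.001, -1.0]]
force: [0.6, 1.0, 0.0]
opening: 0.004
grasp_force: 0.0
```

>>> drive_tool(deltas="0 -1 -7 0 0; 0 -1.5 -14 0 0; 0 -2 -20 0 0; 0 -2.5 -26 0 0; 0 -3 -32 0 0; 0 -3.5 -36 0 0; 0 -4 -40 0 0; 0 -4 -40 0 0")

```text
time_s: 13.55
position: [0.5322, 0.2943, 0.1016]
tcp_rot: [[-0.102, 0.995, -0.0], [0.995, 0.102, -0.001], [-0.001, -0.001, -1.0]]
force: [0.3, 0.2, 4.3]
opening: 0.002
grasp_force: 1.6
```

>>> drive_tool(deltas="0 -0.3 -3 0 0; 0 -0.6 -6 0 0; 0 -0.9 -9 0 0; 0 -1.2 -12 0 0; 0 -1.5 -14 0 0; 0 -1.7 -16 0 0; 0 -1.7 -16 0 0")

```text
time_s: 14.25
position: [0.5308, 0.2806, 0.1023]
tcp_rot: [[-0.102, 0.995, 0.001], [0.995, 0.102, 0.003], [0.003, 0.002, -1.0]]
force: [-0.7, 5.9, 5.2]
opening: 0.007
grasp_force: 3.1
```

>>> drive_tool(deltas="0 -0.2 -2 0 0; 0 -0.4 -4 0 0; 0 -0.4 -4 0 0")

```text
time_s: 14.55
position: [0.5306, 0.2765, 0.1021]
tcp_rot: [[-0.102, 0.995, 0.002], [0.995, 0.102, 0.003], [0.003, 0.002, -1.0]]
force: [-0.4, 6.4, 3.6]
opening: 0.01
grasp_force: 3.4
```

>>> drive_tool(deltas="0 -0.2 -2 0 0; 0 -0.4 -4 0 0; 0 -0.5 -5 0 0; 0 -0.5 -5 0 0")

```text
time_s: 14.95
position: [0.5307, 0.2755, 0.1025]
tcp_rot: [[-0.099, 0.995, 0.004], [0.995, 0.099, 0.01], [0.01, 0.005, -1.0]]
force: [-1.7, 18.2, 3.1]
opening: 0.002
grasp_force: 9.0
```

>>> drive_tool(deltas="0 -0.2 -2 0 0; 0 -0.3 -3 0 0; 0 -0.3 -3 0 0")

```text
time_s: 15.25
position: [0.5308, 0.275, 0.1027]
tcp_rot: [[-0.098, 0.995, 0.005], [0.995, 0.098, 0.015], [0.014, 0.007, -1.0]]
force: [-0.8, 24.9, 1.1]
opening: 0.006
grasp_force: 12.4
```

Stiff stop at 25 N and 121 mm out, which is the expected home position. Next is the right clip.

>>> drive_tool(deltas="0 1 15 0 0; 0 3 35 5 0; 0 3 50 40 0; 0 3 50 85 0; 0 3 50 120 0; 0 -2 0 120 0; 0 -7 -50 120 0; 0 -12 -100 120 0; 0 -17 -150 120 0; 0 -22 -200 120 0; 0 -27 -250 120 0; 0 -32 -292 120 0")

```text
time_s: 16.45
position: [0.4958, -0.0278, 0.221]
tcp_rot: [[-0.103, 0.995, -0.003], [0.995, 0.103, -0.001], [-0.001, -0.003, -1.0]]
force: [1.9, -0.0, 0.8]
opening: 0.004
grasp_force: 0.0
```

>>> drive_tool(deltas="0 0 0 0 0; 0 0 0 0 0")

```text
time_s: 16.65
position: [0.4964, -0.0261, 0.221]
tcp_rot: [[-0.1, 0.995, -0.002], [0.995, 0.1, 0.0], [0.0, -0.002, -1.0]]
force: [0.4, 0.7, 0.4]
opening: 0.008
grasp_force: 0.0
```

>>> drive_tool(deltas="0 0 0 -40 0; 0 0 0 -80 0; 0 0 0 -105 0; 0 0 0 -119 0; 0 0.5 7 -119 0; 0 1 14 -119 0; 0 2 20 -119 0; 0 2.5 26 -119 0; 0 3 32 -119 0; 0 3.5 36 -119 0; 0 4 40 -119 0; 0 4 40 -119 0")

```text
time_s: 17.85
position: [0.5015, 0.0156, 0.1027]
tcp_rot: [[-0.103, 0.995, 0.0], [0.995, 0.103, 0.0], [0.0, 0.0, -1.0]]
force: [0.6, -0.5, -0.3]
opening: 0.006
grasp_force: 0.3
```

>>> drive_tool(deltas="0 0.3 3 0 0; 0 0.6 6 0 0; 0 0.9 9 0 0; 0 1.2 12 0 0; 0 1.5 14 0 0; 0 1.7 16 0 0; 0 1.7 16 0 0")

```text
time_s: 18.55
position: [0.5033, 0.03, 0.1031]
tcp_rot: [[-0.104, 0.995, 0.0], [0.995, 0.104, -0.002], [-0.002, 0.0, -1.0]]
force: [-1.8, -6.0, 4.9]
opening: 0.006
grasp_force: 3.5
```

>>> drive_tool(deltas="0 0.2 2 0 0; 0 0.4 4 0 0; 0 0.5 5 0 0; 0 0.5 5 0 0")

```text
time_s: 18.95
position: [0.5039, 0.0356, 0.1028]
tcp_rot: [[-0.103, 0.995, 0.001], [0.995, 0.103, -0.001], [-0.001, 0.001, -1.0]]
force: [0.1, -5.4, 4.1]
opening: 0.004
grasp_force: 2.6
```

>>> drive_tool(deltas="0 0.2 2 0 0; 0 0.4 4 0 0; 0 0.4 4 0 0")

```text
time_s: 19.25
position: [0.5042, 0.0368, 0.103]
tcp_rot: [[-0.106, 0.994, -0.0], [0.994, 0.106, -0.006], [-0.006, -0.001, -1.0]]
force: [-1.6, -16.8, 5.9]
opening: 0.006
grasp_force: 8.3
```

>>> drive_tool(deltas="0 0.2 2 0 0; 0 0.3 3 0 0; 0 0.3 3 0 0")

```text
time_s: 19.55
position: [0.5043, 0.0375, 0.103]
tcp_rot: [[-0.107, 0.994, -0.001], [0.994, 0.107, -0.01], [-0.009, -0.002, -1.0]]
force: [-4.5, -25.0, 5.5]
opening: 0.001
grasp_force: 12.6
```

Stiff stop again. I'll retreat and check by measurement, since the viewing allowance is used up.

>>> drive_tool(deltas="0 -1 -15 0 0; 0 -3 -35 0 0; 0 -3 -55 10 0; 0 -3 -55 50 0; 0 -3 -55 90 0; 0 -3 -100 110 0; 0 -3 -150 110 0; 0 -3 -200 110 0; 0 -3 -240 110 0; 0 -3 -240 110 0")

```text
time_s: 20.55
position: [0.5021, -0.2014, 0.2123]
tcp_rot: [[-0.097, 0.995, 0.002], [0.995, 0.097, -0.001], [-0.002, 0.002, -1.0]]
force: [-0.3, 0.5, -0.8]
opening: 0.008
grasp_force: 0.0
```

Run:
```python
from h import *
s=bot.read_state();print(s['time_s'],s['position'],s['force'])
t=imaging.capture('top')[:,:,::-1];d=imaging.capture('side')[:,:,::-1]
cv2.imwrite('pics/topj.png',t)
def spot(im,u,v,r=2):
    w=cv2.cvtColor(im,6)[v-r:v+r+1,u-r:u+r+1].astype(float);w=np.clip(w-60,0,None);y,x=np.mgrid[v-r:v+r+1,u-r:u+r+1]
    return (x*w).sum()/w.sum(),(y*w).sum()/w.sum()
P,g=tri(spot(t,327,222),spot(d,300,190));print('screw',P,g)
# clip profile along the clip axis: counter is beige (r-b>=12, bright)
cy=np.array([.104,.994,0]);m=imaging.camera_model('top');T=np.linalg.inv(np.array(m['T']))
for sg in(1,-1):
    o=[]
    for r in range(84,160,4):
        X=np.array([.5162,.155,.12])+sg*cy*r/1000;c=T[:3,:3]@X+T[:3,3]
        o.append((r,t[int(round(m['cy']+m['fy']*c[1]/c[2])),int(round(m['cx']+m['fx']*c[0]/c[2]))].tolist()))
    print(sg,o)
```

```text
20.55 [ 0.50209399 -0.20144323  0.21227085] [-0.2867019   0.51210841 -0.7711855 ]
screw [0.51605708 0.15489982 0.1621804 ] 0.001014738890862984
1 [(84, [247, 246, 246]), (88, [247, 246, 245]), (92, [247, 245, 245]), (96, [247, 246, 245]), (100, [255, 255, 255]), (104, [184, 181, 180]), (108, [129, 125, 123]), (112, [71, 68, 69]), (116, [38, 39, 41]), (120, [207, 219, 231]), (124, [211, 222, 232]), (128, [206, 217, 228]), (132, [207, 218, 228]), (136, [207, 218, 228]), (140, [206, 217, 228]), (144, [207, 218, 228]), (148, [206, 218, 228]), (152, [206, 218, 228]), (156, [208, 219, 229])]
-1 [(84, [248, 247, 247]), (88, [247, 246, 245]), (92, [247, 246, 245]), (96, [247, 245, 245]), (100, [253, 252, 252]), (104, [254, 252, 252]), (108, [137, 133, 131]), (112, [102, 109, 118]), (116, [217, 228, 242]), (120, [209, 218, 229]), (124, [208, 219, 229]), (128, [209, 220, 229]), (132, [209, 219, 229]), (136, [209, 219, 229]), (140, [208, 218, 229]), (144, [209, 219, 229]), (148, [210, 219, 231]), (152, [212, 216, 217]), (156, [206, 212, 215])]
```

Run:
```python
from h import *
t=cv2.imread('pics/topj.png');t0=cv2.imread('pics/topi.png')
cy=np.array([.104,.994,0]);m=imaging.camera_model('top');T=np.linalg.inv(np.array(m['T']))
r=np.arange(60,122,3)
for im in(t,t0):
  for sg in(1,-1):
    X=np.array([.5162,.155,.12])+sg*np.outer(r/1000,cy);c=X@T[:3,:3].T+T[:3,3]
    g=cv2.remap(cv2.cvtColor(im,6),(m['cx']+m['fx']*c[:,0]/c[:,2]).astype('f4')[None],(m['cy']+m['fy']*c[:,1]/c[:,2]).astype('f4')[None],1)
    print(sg,dict(zip(r.tolist(),g[0].tolist())))
```

```text
1 {60: 235, 63: 235, 66: 234, 69: 234, 72: 233, 75: 175, 78: 221, 81: 249, 84: 246, 87: 246, 90: 246, 93: 246, 96: 246, 99: 250, 102: 221, 105: 115, 108: 113, 111: 71, 114: 49, 117: 94, 120: 200}
-1 {60: 234, 63: 233, 66: 233, 69: 235, 72: 231, 75: 182, 78: 207, 81: 250, 84: 247, 87: 246, 90: 246, 93: 245, 96: 245, 99: 248, 102: 252, 105: 146, 108: 130, 111: 65, 114: 148, 117: 228, 120: 222}
1 {60: 236, 63: 236, 66: 236, 69: 236, 72: 226, 75: 201, 78: 201, 81: 177, 84: 198, 87: 205, 90: 142, 93: 88, 96: 121, 99: 92, 102: 86, 105: 86, 108: 80, 111: 79, 114: 70, 117: 50, 120: 122}
-1 {60: 236, 63: 234, 66: 235, 69: 236, 72: 236, 75: 214, 78: 202, 81: 195, 84: 199, 87: 215, 90: 134, 93: 121, 96: 83, 99: 79, 102: 78, 105: 79, 108: 74, 111: 50, 114: 100, 117: 162, 120: 193}
```

The hooks' edges are symmetric, from about 77 to 103 mm on both sides. Both clips came to stiff stops, the lid is centred within 1 mm, and the arm is clear. Handing in.

```bash
python3 -c "
from rig import bot
print(bot.hand_in())"
```

```text
the job is handed in; nothing more can be done
None
```

I placed the lid level on the cooker, about 1 mm off centre by camera, pushed both clips to their hard stops, and handed the job in at about 20.7 s; no verdict came back, and I never deliberately touched or re-measured the bystanders.

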